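# Make up a compression fitting: nut finger-tight, then a quarter turn with the spanner

### The arm

A 6-joint arm with a two-finger parallel gripper is mounted at the origin on a cart in front of the work surface, level with it; the furniture and walls round the work are solid. World frame = base frame: x ahead of the robot, y to its left, z up, the work surface at z = 0. Lengths are in mm, angles in degrees, forces in N, time in s.
With the tool pointing down it reaches from about 350 to 975 mm from the base axis. Payload 7.1 kg.
Tool frame: the origin (TCP) lies between the finger pads; the fingertips stand 14 mm ahead of it and the grasp point (between the pads) lies 5 mm behind it; z points along the fingers, y is the direction in which the jaws open and shut (so a half turn about z gives the same grasp; the last joint's range is limited). The gripper opens to 88 mm and grips with 3 to 60 N. Pads are 20 mm wide; open, the fingers measure 115 mm over their backs; the gripper's body (75 mm by 178 mm) begins 61 mm behind the grasp point.
Start: joints at [63.426, 24.242, 93.386, -0, 62.372, -1.089], TCP at [268.891, 564.183, 236.675] pointing down, gripper open.
Joint ranges: [-172.04, 172.04], [-51.8, 120.97], [4.93, 147.93], [-75.15, 255.16], [6.16, 154.13], [-145.62, 145.62]. Speed limits (degrees/s): [136.94, 136.94, 172.46, 180, 180, 180].

### API

Orientations are given as [roll, pitch, yaw] about the fixed x, y, z axes, in that order (R = Rz(yaw) Ry(pitch) Rx(roll)).
In Python, from bench import manip gives the robot as it stands.
- The arm moves only by the tool carry_out, never from a script. Its argument "steps" is a list of rows, each a list of 7 numbers: the shift along the tool's x, y, z in mm, then the turn, a rotation vector about the tool's x, y, z in degrees, then the opening, from -1 (shut) to 1 (fully open), so that 0 is half open. A call has 1 to 5 rows; each row shifts and turns the commanded pose from where the row before left it, along the tool's axes as they then stand; what a row does not reach is not made up. A row lasts 1/8 s, in which the tool goes at most 62.5 mm and 10.7 degrees, less where a joint would pass 70% of its speed; a pose out of reach is approached as far as the arm can. A call with a gripper value outside its range is refused whole. The fingers move at their own pace and stop on an object; the grip force is fixed at half the most. Time passes only in rows, so rows that do not move let the fingers close. It gives the time, the measured TCP pose, the force and the opening at its end, in the units of the state.
- manip.sense(): the state, without advancing time (a new reading comes with each control period).
- manip.grab_frame(name): name is "side" or "top"; returns a dict with "image" (384x512x3 uint8, red, green, blue), "fx", "fy", "cx", "cy" (pixels), "dist" ([k1, k2, p1, p2, k3] as OpenCV has them; the pictures are not rectified), "pose" (4x4, takes a point from camera to world coordinates). Camera axes: x right, y up, looking along -z (the intrinsics and any distortion apply to the point x, -y, -z); pixel columns grow to the right and rows downward; lengths in mm; the calibration is good to about 2 mm. A picture is of the moment at which its call begins. There is no depth.
- manip.close_job(): hands the job in, once; it reports no verdict.
Trained networks look in a picture, given as the dict that the camera call returned (one of the last four; its "shot" number tells which), for a name from the list of things; names that differ only in an ending like _2 or _b are one class to them, and where a whole thing is asked for, a point or a joint stands for the part that bears it (a point fixed in the world has none). Each returns a list of dicts, best first, with "confidence" (0 to 1); they miss things now and then, are a little off and sometimes report something else, mostly with a low value. They report only what shows in the picture. A call takes as long as a camera call.
- manip.trace(picture, target): "mask" (384x512 bool, what is visible of it) and "uv" ([column, row] in pixels, amid what is visible of it).
The state is a dict: "time": time; "q": joint angles; "joint_vel": joint speeds; "tau": joint torques, N m; "tcp_pos": TCP position; "tool_rot": TCP orientation; "wrist_force": force on the tool from outside, world axes, zero at the start; "torque": the same for the moment, N m; "width": opening from 0.0 (shut) to 1.0 (fully open).
Only numpy, scipy, OpenCV 4.12 (cv2) and the standard library are available. Lean on these libraries where they do the work, as an engineer would, in place of code of your own. Each camera call takes 0.05 s, during which the arm holds its last target. There are 200 camera calls.

### The job

The spare outlet of the gas manifold has to be sealed before the leak test. Run its brass compression nut down clockwise with the gripper until it is finger-tight and no further, then tighten it a quarter turn more with the large open-ended spanner, without forcing or hammering the spanner on the nut. Finally lay the spanner flat on the worktop (set it down, do not drop it) and leave everything else where it stands.

Things in the scene. Friction and masses are not known exactly. Their poses are not given: they have to be found in the camera images.
- manifold: Gas manifold fixed to the worktop: steel block 70x150x31 mm on a dark plate 84x190x5 mm, long side along its y, block top 36 mm up. Origin: worktop level, on the axis of the spare outlet (the nut); the plate reaches 38 mm to -x, 46 mm to +x. On top: a 40 mm dial gauge facing -x (at x +26, y +55 mm, 89 mm high) and a small hex plug (x +22, y -55 mm, 45 mm high). A 38 mm hose barb at each end, 21 mm up.
- nut: Brass hexagon nut of the spare outlet, 27 mm across flats, 31 across corners, 16 mm tall. Origin: centre of the hexagon, on its vertical axis, about 66 mm above the worktop. Flats face its +y and -y and every 60 degrees on; corners point to +x and -x. Right-hand thread, 1.5 mm a turn: clockwise from above tightens. Below it: 11 mm of 20 mm thread, then the fitting's fixed 24 mm hexagon (36 to 47 mm up).
- nut_top (a point): Centre of the nut's upper face, 8 mm above its origin, turning with it; a 23 mm collar and a closed 12 mm stub of tube rise from it to 92 mm. The nut is started and still runs 0.6 to 1.35 rad (unknown), stiffly, at 0.22 N m; then the torque rises sharply: finger-tight. At 0.45 N m it goes on, and stays where left. It takes a squeeze of 8 N or more to turn it; from some 16 N the fingers can turn it too far.
- ferrule_rim (a point): A point on the ferrule, out of sight inside the nut, 7.5 mm from the nut's axis and level with its origin. The ferrule stands still (at an angle that differs each time) while the nut runs down, and is carried round with the nut only beyond finger-tight.
- spanner: The large open-ended spanner, plain steel, flat on the worktop: 187 mm long, 10 mm thick, 0.26 kg, straight shank 14 mm wide (x -80 to +17 mm). Origin: 9 mm behind the balance point, on the underside, mid-width. x runs along the shank to the jaw, z up. Head up to 51 mm wide, jaw tips at x +91 mm; an 18 mm eye ends the handle at x -96 mm. (The small 13 mm spanner beside the screwdriver does not fit.)
- spanner_jaw (a point): Centre of the jaw, 70 mm along +x from the spanner's origin, mid-thickness (5 mm up), axes as the spanner's. The jaw opens to +x; its faces are parallel to x and 28.4 mm apart. With this point on the nut's axis it is fully on; 1.4 mm further the throat meets a corner. It fits when x points along two corners of the nut: the nut's yaw plus any multiple of 60 degrees. Play about 0.1 rad each way.
- vial: A bystander to be left alone: capped glass sample vial, 27 mm across, 59 mm tall. Origin: centre of its underside.
- crucible: A bystander to be left alone: white porcelain crucible, 40 mm across, 30 mm tall, in front of the incubator. (Cabinets rise 0.3 m and more from x = 0.58 on, but for two gaps, y 0.16 to 0.30 on either side; the front edge of the worktop is at x = 0.43; between the places of manifold and spanner only the crucible stands). Origin: centre of its underside.
- weight: A bystander to be left alone: brass calibration weight with a knob, 28 mm across, 35 mm tall. Origin: centre of its underside.
- flask: A bystander to be left alone: stoppered conical flask, 66 mm across, 111 mm tall. Origin: centre of its underside.

How it is judged:
By the outcome, as a careful person would: the job done as asked, in the order asked, and still so for the second after the job is handed in, with the robot touching nothing.
It also fails if it takes over 72 s, if anything falls off the work surface, if the arm or the gripper's body presses on something with over 40 N, if the wrist force passes 120 N, or if a joint passes its speed limit or range.

## Working session

There is one attempt and no reset: what is moved stays moved. The work goes in short steps, Python scripts to look and compute and a tool call to move; the robot and the scene stay as the last step left them, time stands still between calls to the robot, and variables do not carry over. Pictures are saved under pics/ and viewed, about 8 in all and at most 12, crops included, and the job is handed in when it is done.

Besides the shell and the picture viewer there is one more tool, called after ">>>" as name(argument=value, ...), one argument or row to a line, values as JSON. carry_out: Moves the arm, as the interface text tells. Its arguments: {"type":"object","properties":{"steps":{"type":"array"}},"required":["steps"]}

```bash
ls; mkdir -p pics
cat > h.py <<'E'
import numpy as np, cv2
from bench import manip
def proj(f,P):
    T=np.linalg.inv(f['pose']); P=np.atleast_2d(P).astype(float)
    c=P@T[:3,:3].T+T[:3,3]; c=c*[1,-1,-1]
    K=np.array([[f['fx'],0,f['cx']],[0,f['fy'],f['cy']],[0,0,1.]])
    return cv2.projectPoints(c,np.zeros(3),np.zeros(3),K,np.array(f['dist'],float))[0].reshape(-1,2)
def ray(f,uv):
    K=np.array([[f['fx'],0,f['cx']],[0,f['fy'],f['cy']],[0,0,1.]])
    p=cv2.undistortPoints(np.array(uv,float).reshape(-1,1,2),K,np.array(f['dist'],float)).reshape(-1,2)
    d=np.c_[p[:,0],-p[:,1],-np.ones(len(p))]@f['pose'][:3,:3].T
    return f['pose'][:3,3],d
def onz(f,uv,z):
    o,d=ray(f,uv); return o+d*((z-o[2])/d[:,2])[:,None]
def save(n,im,s=1):
    im=cv2.resize(im,None,fx=s,fy=s,interpolation=cv2.INTER_CUBIC); cv2.imwrite('pics/'+n,cv2.cvtColor(im,cv2.COLOR_RGB2BGR))
E
python3 - <<'E'
from h import *
np.set_printoptions(precision=1,suppress=True)
H={'manifold':20,'nut':66,'spanner':5,'vial':30,'crucible':15,'weight':15,'flask':40}
ims=[]
for n in ('top','side'):
    f=manip.grab_frame(n); ims.append(f['image']); print(n,f['fx'],f['pose'],f['dist'])
    for t,z in H.items():
        for r in manip.trace(f,t)[:2]:
            m=r['mask'];ys,xs=np.nonzero(m)
            print(t,round(r['confidence'],2),np.array(r['uv']),m.sum(),[xs.min(),xs.max(),ys.min(),ys.max()],onz(f,[r['uv']],z)[0])
save('a.png',np.hstack(ims),0.78)
print(manip.sense())
save('top.png',ims[0],1.5)
save('side.png',ims[1],1.5)
E
```

```text
pics
top 408.5284485123 [[   0.     1.    -0.2  354.1]
 [  -1.     0.     0.    84.4]
 [   0.     0.2    1.  1381.7]
 [   0.     0.     0.     1. ]] [-0.  0.  0.  0.  0.]
manifold 0.86 [345.3 221.7] 1290 [np.int64(317), np.int64(374), np.int64(204), np.int64(235)] [ 505.  -227.9   20. ]
manifold 0.4 [204.8 210.2] 402 [np.int64(190), np.int64(219), np.int64(192), np.int64(244)] [543.2 243.8  20. ]
nut 0.45 [351.4 221.5] 67 [np.int64(346), np.int64(355), np.int64(215), np.int64(223)] [ 500.5 -237.3   66. ]
spanner 0.74 [203.8 207.8] 335 [np.int64(191), np.int64(218), np.int64(191), np.int64(243)] [553.5 249.2   5. ]
vial 0.6 [202.5 169.8] 71 [np.int64(200), np.int64(208), np.int64(163), np.int64(172)] [680.2 253.8  30. ]
weight 0.48 [203.  210.9] 359 [np.int64(191), np.int64(219), np.int64(192), np.int64(243)] [541.5 250.4  15. ]
flask 0.76 [349.9 172.3] 282 [np.int64(337), np.int64(357), np.int64(161), np.int64(181)] [ 670.5 -245.8   40. ]
side 383.7997687926008 [[ -0.9   0.2  -0.4 136.9]
 [ -0.5  -0.4   0.8 893.2]
 [ -0.    0.9   0.5 563. ]
 [  0.    0.    0.    1. ]] [-0.  0.  0.  0.  0.]
crucible 0.54 [274.7 195.7] 74 [np.int64(274), np.int64(279), np.int64(190), np.int64(203)] [583.6  10.   15. ]
weight 0.58 [227.3 294.2] 217 [np.int64(219), np.int64(233), np.int64(286), np.int64(304)] [482.2 418.5  15. ]
{'time': 0.8, 'q': array([63.4, 24.2, 93.4,  0. , 62.4, -1.1]), 'joint_vel': array([-0.1,  0. ,  0. , -0. , -0. ,  0.1]), 'tau': array([  0. , -54.5, -27.4,   0.1,   0. ,  -0. ]), 'tcp_pos': array([268.9, 564.2, 236.7]), 'tool_rot': array([180. ,  -0. , 154.5]), 'wrist_force': array([ 0.6, -0.6,  0.1]), 'torque': array([-0., -0., -0.]), 'width': 1.0044118547238767}
```

View pics/top.png

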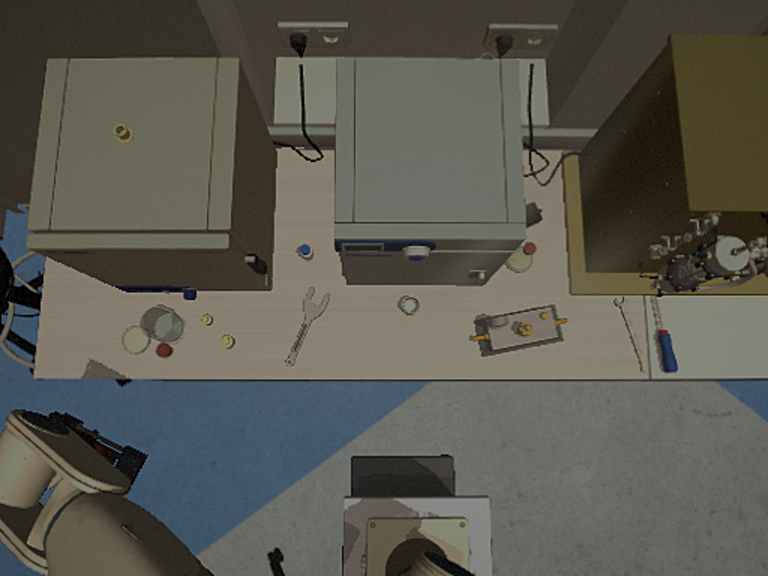

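View pics/side.png

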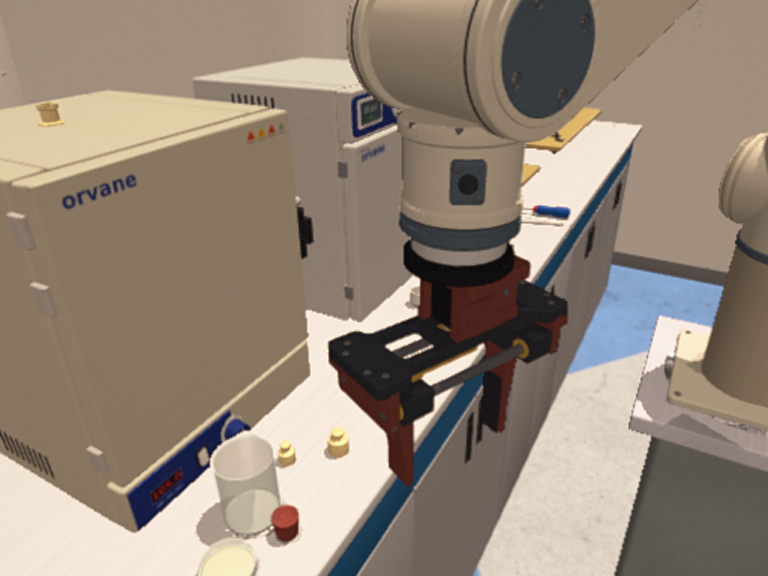

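The top view shows the manifold at about (347,220) native px with its long side tilted about 10° and the nut near (350,219). The spanner is at (205,215) with its jaw pointing away from the robot. In the side view the arm blocks the manifold.

Run:
```python
from h import *
np.set_printoptions(precision=1,suppress=True)
acc=[]
for i in range(4):
    f=manip.grab_frame('top'); acc.append(f['image'].astype(float))
im=np.clip(np.mean(acc,0)*1.5,0,255).astype(np.uint8)
np.save('top.npy',im); 
A=cv2.resize(im[195:245,310:380],None,fx=8,fy=8,interpolation=cv2.INTER_CUBIC)
B=cv2.resize(im[185:250,185:225],None,fx=6,fy=6,interpolation=cv2.INTER_CUBIC)
C=np.zeros((400,800,3),np.uint8); C[:400,:560]=A; C[:390,560:800]=B
save('crop.png',C)
# masks
for t,z in (('manifold',5),('spanner',10)):
    r=manip.trace(f,t)[0]; m=r['mask'].astype(np.uint8)
    ys,xs=np.nonzero(m); P=onz(f,np.c_[xs,ys],z)[:,:2]
    rect=cv2.minAreaRect(P.astype(np.float32)); c=P.mean(0); w,v=np.linalg.eigh(np.cov((P-c).T))
    print(t,r['confidence'],rect,c,np.degrees(np.arctan2(*v[::-1,1])),np.sqrt(w)*12**.5)
for z in(66,74,92):
  for r in manip.trace(f,'nut'): print(z,r['confidence'],onz(f,[r['uv']],z))
```

```text
manifold 0.56 ((512.74560546875, -233.44924926757812), (84.46221160888672, 193.8349609375), 10.338764190673828) [ 512.6 -233.2] 100.03360201289641 [ 80.6 183.8]
spanner 0.83 ((520.2066650390625, 253.44708251953125), (50.69416427612305, 179.8636932373047), 64.913818359375) [530.9 245.2] 157.58484549848868 [ 40.7 173.8]
66 0.58 [[ 504.5 -242.    66. ]]
74 0.58 [[ 503.5 -240.1   74. ]]
92 0.58 [[ 501.5 -235.6   92. ]]
```

View pics/crop.png

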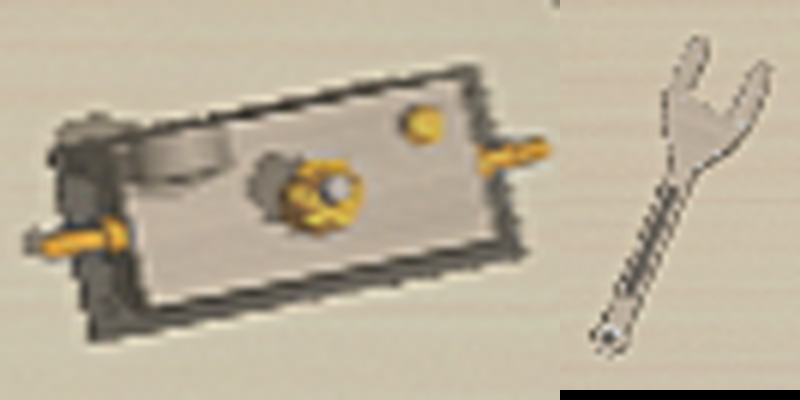

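The crop shows the nut's stub top at about (351.9,218.5) and the nut at about (350.6,219.4). The spanner's eye is at (192.8,241.2) and its jaw-tip midpoint at (214,193.7).

Run:
```python
from h import *
np.set_printoptions(precision=1,suppress=True)
f=manip.grab_frame('top')
print('stub',onz(f,[[351.9,218.5]],92),'nut',onz(f,[[350.6,219.4]],72))
e,j=onz(f,[[192.8,241.2],[214,193.7]],8)[:,:2]
d=j-e;print(e,j,np.linalg.norm(d),np.degrees(np.arctan2(d[1],d[0])), 'origin',e+d/np.linalg.norm(d)*87, j-d/np.linalg.norm(d)*91)
s=manip.sense();
from scipy.spatial.transform import Rotation as R
Rt=R.from_euler('xyz',s['tool_rot'],degrees=True).as_matrix();print(Rt)
```

```text
stub [[ 507.2 -233.    92. ]] nut [[ 506.7 -233.5   72. ]]
[440.3 282.9] [601.7 215.2] 175.09969809194618 -22.761919422551966 origin [520.5 249.3] [517.8 250.4]
[[-0.9  0.4 -0. ]
 [ 0.4  0.9 -0. ]
 [ 0.  -0.  -1. ]]
```

```bash
cat > plan.py <<'E'
import sys; from h import *
from scipy.spatial.transform import Rotation as R
# plan.py x y z yaw n grip : straight line from measured pose, tool pointing down
x,y,z,yaw,n,g=[float(a) for a in sys.argv[1:7]]; n=int(n)
s=manip.sense(); p=np.array(s['tcp_pos']); y0=s['tool_rot'][2]
dy=(yaw-y0+180)%360-180; rows=[]
cp=p.copy(); cy=y0
for i in range(n):
    t=p+(np.array([x,y,z])-p)*(i+1)/n; ty=y0+dy*(i+1)/n
    Rm=R.from_euler('xyz',[180,0,cy],degrees=True)
    sh=np.round(Rm.inv().apply(t-cp),1); rot=np.round(-(ty-cy),1)
    cp=cp+Rm.apply(sh); cy-=rot
    rows.append([*(float(v) for v in sh),0,0,float(rot),g])
for i in range(0,n,5): print(rows[i:i+5])
E
python3 plan.py 507 -233 180 70 14 0.1
```

```text
[[-39.9, -44.1, 4.0, 0, 0, 6.0, 0.1], [-44.2, -39.7, 4.1, 0, 0, 6.1, 0.1], [-48.2, -34.7, 4.0, 0, 0, 6.0, 0.1], [-51.6, -29.5, 4.1, 0, 0, 6.0, 0.1], [-54.4, -24.0, 4.0, 0, 0, 6.1, 0.1]]
[[-56.6, -18.0, 4.1, 0, 0, 6.0, 0.1], [-58.2, -12.1, 4.0, 0, 0, 6.1, 0.1], [-59.1, -5.8, 4.1, 0, 0, 6.0, 0.1], [-59.4, 0.5, 4.0, 0, 0, 6.0, 0.1], [-59.1, 6.6, 4.1, 0, 0, 6.1, 0.1]]
[[-58.0, 12.9, 4.0, 0, 0, 6.0, 0.1], [-56.4, 18.9, 4.1, 0, 0, 6.0, 0.1], [-54.0, 24.6, 4.0, 0, 0, 6.1, 0.1], [-51.2, 30.3, 4.1, 0, 0, 6.0, 0.1]]
```

>>> carry_out(
  steps=[
    [-40,-44,4,0,0,6,0.1],
    [-44,-40,4,0,0,6,0.1],
    [-48,-35,4,0,0,6,0.1],
    [-52,-30,4,0,0,6,0.1],
    [-54,-24,4,0,0,6,0.1],
  ],
)

```text
time: 1.92
tcp_pos: [353.8, 277.3, 216.8]
tool_rot: [180.0, 0.0, 124.3]
wrist_force: [0.2, -0.4, 0.6]
width: 0.548
```

>>> carry_out(
  steps=[
    [-57,-18,4,0,0,6,0.1],
    [-58,-12,4,0,0,6,0.1],
    [-59,-6,4,0,0,6,0.1],
    [-59,0,4,0,0,6,0.1],
    [-59,7,4,0,0,6,0.1],
  ],
)

```text
time: 2.55
tcp_pos: [440.0, -6.9, 196.9]
tool_rot: [179.9, 0.0, 94.3]
wrist_force: [0.7, 0.3, -0.2]
width: 0.547
```

>>> carry_out(
  steps=[
    [-58,13,4,0,0,6,0.1],
    [-56,19,4,0,0,6,0.1],
    [-54,25,4,0,0,6,0.1],
  ],
)

```text
time: 2.92
tcp_pos: [492.8, -177.2, 184.8]
tool_rot: [180.0, -0.0, 76.3]
wrist_force: [0.6, 0.4, 0.1]
width: 0.553
```

Run:
```python
from h import *
np.set_printoptions(precision=1,suppress=True)
acc=[]
for i in range(4):
    f=manip.grab_frame('side'); acc.append(f['image'].astype(float))
im=np.clip(np.mean(acc,0),0,255).astype(np.uint8)
u=proj(f,[[507,-233,66]])[0];print(u)
x,y=int(u[0])-25,int(u[1])-19
print(x,y)
A=cv2.resize(im[y:y+38,x:x+50],None,fx=12,fy=12,interpolation=cv2.INTER_CUBIC)
for P in([507,-233,92],[507,-233,66],[507,-233,36]):
    q=(proj(f,[P])[0]-[x,y]+.5)*12; cv2.circle(A,tuple(int(v) for v in q),4,(255,0,0),-1); print(q)
save('sidecrop.png',A)
for r in manip.trace(f,'nut'): print(r['confidence'],r['uv'],r['mask'].sum())
```

```text
[329.1 155.7]
304 136
[314.  153.8]
[307.2 242.1]
[299.5 342.1]
```

View pics/sidecrop.png

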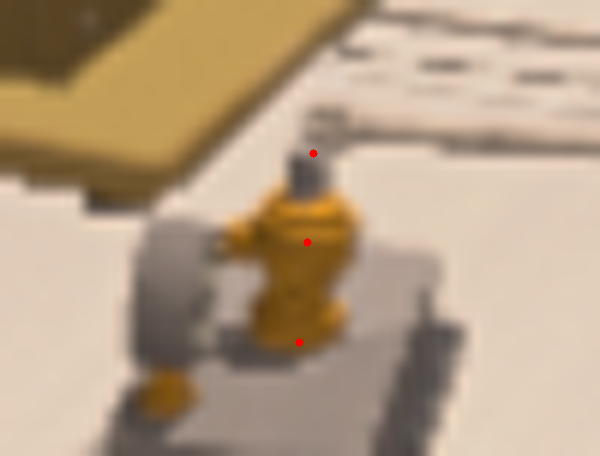

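The side crop agrees: the projected axis points fall on the stub and nut to within about 1 px. Next I go down over the nut.

```bash
python3 plan.py 507 -233 112 70 2 0.1
```

```text
[[-26.5, 14.2, 36.2, 0, 0, 3.2, 0.1], [-25.6, 15.6, 36.2, 0, 0, 3.3, 0.1]]
```

>>> carry_out(
  steps=[
    [-26.5,14,36,0,0,3,0.1],
    [-25.5,15.5,36,0,0,3,0.1],
    [0,0,12,0,0,0,0.1],
    [0,0,12,0,0,0,0.1],
    [0,0,12,0,0,0,0.1],
  ],
)

```text
time: 3.8
tcp_pos: [507.6, -231.8, 76.9]
tool_rot: [180.0, -0.0, 70.6]
wrist_force: [0.2, 0.5, -1.1]
width: 0.552
```

>>> carry_out(
  steps=[
    [0,0,11,0,0,0,0.1],
    [0,0,0,0,0,0,0.0],
    [0,0,0,0,0,0,-0.1],
    [0,0,0,0,0,0,-0.2],
  ],
)

```text
time: 4.3
tcp_pos: [507.7, -233.1, 66.1]
tool_rot: [180.0, 0.0, 70.5]
wrist_force: [-1.5, -0.3, -0.1]
width: 0.407
```

>>> carry_out(
  steps=[
    [0,0,0,0,0,0,-0.25],
    [0,0,0,0,0,0,-0.28],
    [0,0,0,0,0,0,-0.28],
  ],
)

```text
time: 4.68
tcp_pos: [508.8, -233.5, 66.2]
tool_rot: [179.8, 0.0, 70.5]
wrist_force: [4.8, -0.7, -1.2]
width: 0.359
```

>>> carry_out(
  steps=[
    [0,2,0,0,0,0,-0.28],
    [0,0,0,0,0,0,-0.3],
    [0,0,0,0,0,0,-0.3],
  ],
)

```text
time: 5.05
tcp_pos: [509.4, -233.7, 65.8]
tool_rot: [180.0, 0.0, 70.5]
wrist_force: [2.0, -0.6, 1.1]
width: 0.349
```

>>> carry_out(
  steps=[
    [0,0.5,0,0,0,0,-0.34],
    [0,0,0,0,0,0,-0.34],
    [0,0,0,0,0,0,-0.34],
  ],
)

```text
time: 5.42
tcp_pos: [509.6, -233.7, 65.7]
tool_rot: [-180.0, 0.0, 70.5]
wrist_force: [0.4, -0.4, 2.3]
width: 0.336
```

```bash
python3 -c "
from h import *
for i in range(4): manip.grab_frame('top')if i else 0; s=manip.sense(); print(s['tcp_pos'],s['tool_rot'],s['wrist_force'],s['torque'],s['width'])"
```

```text
[ 509.60178875 -233.7331939    65.705817  ] [-1.79985725e+02  1.65457406e-03  7.05193750e+01] [ 0.37521107 -0.40904846  2.2589112 ] [-0.19276737 -0.05897544  0.03872277] 0.3355898110888889
[ 509.57956031 -233.75782303   65.72662494] [-1.79986672e+02  1.40390007e-03  7.05135031e+01] [ 0.80091314 -0.55683319  2.23933866] [-0.17010178 -0.01975388  0.04145925] 0.3304903051990997
[ 509.59231662 -233.72520471   65.71018569] [-1.79984590e+02  2.49797308e-03  7.05203082e+01] [ 1.61952172 -0.72869321  2.34640506] [-0.11419782 -0.05271612  0.0149002 ] 0.332955255759433
[ 509.57837979 -233.76178491   65.68540801] [-1.79985832e+02  2.32031774e-03  7.05167824e+01] [ 1.11872957 -1.18303695  2.66867699] [-0.17164699 -0.0302904   0.02743758] 0.33978579449073665
```

>>> carry_out(
  steps=[
    [0,0,0,0,0,0,-0.4],
    [0,0,0,0,0,0,-0.4],
    [0,0,0,0,0,0,-0.6],
    [0,0,0,0,0,0,-0.6],
  ],
)

```text
time: 6.08
tcp_pos: [509.6, -233.7, 65.7]
tool_rot: [-180.0, -0.0, 70.5]
wrist_force: [-0.6, -0.7, 3.4]
width: 0.333
```

```bash
cat > st.py <<'E'
from h import *
np.set_printoptions(precision=3,suppress=True)
L=[]
for i in range(4):
    manip.grab_frame('top'); s=manip.sense(); L.append(np.r_[s['tcp_pos'],s['tool_rot'][2],s['wrist_force'],s['torque'],s['width']*88])
print(s['time'],s['tool_rot'],s['q']); L=np.array(L); print(L.mean(0)); print(L.std(0))
E
python3 st.py
```

```text
6.275 [-179.986    0.002   70.52 ] [-25.851  33.293 106.818  -0.005  39.903  -6.368]
[ 509.612 -233.73    65.674   70.518   -0.599   -0.476    3.083   -0.177
    0.134    0.11    29.327]
[0.007 0.007 0.005 0.002 0.462 0.263 0.273 0.016 0.017 0.01  0.187]
```

>>> carry_out(
  steps=[
    [0,0,0,0,0,0,-0.2],
    [0,0,0,0,0,-5,-0.2],
    [0,0,0,0,0,-5,-0.3],
    [0,0,0,0,0,0,-0.6],
    [0,0,0,0,0,0,-0.6],
  ],
)

```text
time: 6.9
tcp_pos: [509.4, -233.5, 65.3]
tool_rot: [-180.0, -0.0, 80.4]
wrist_force: [-0.2, -0.0, -2.1]
width: 0.319
```

```bash
python3 st.py
```

```text
7.1 [-179.956   -0.017   80.484] [-25.844  33.318 106.834   0.007  39.895 -16.333]
[ 509.431 -233.511   65.36    80.469    0.85     1.023   -2.654    0.074
    0.039    0.197   28.291]
[0.007 0.01  0.004 0.012 0.624 0.658 0.236 0.025 0.03  0.025 0.187]
```

>>> carry_out(
  steps=[
    [0,0,0,0,0,0,-0.2],
    [0,0,0,0,0,-5,-0.25],
    [0,0,0,0,0,0,-0.6],
    [0,0,0,0,0,0,-0.6],
    [0,0,0,0,0,0,-0.6],
  ],
)

```text
time: 7.72
tcp_pos: [509.3, -233.9, 65.8]
tool_rot: [-180.0, 0.0, 85.5]
wrist_force: [-4.7, -0.6, 4.3]
width: 0.314
```

```bash
python3 st.py
```

```text
7.925 [-179.97     0.004   85.502] [-25.868  33.278 106.824  -0.023  39.924 -21.351]
[ 509.392 -233.858   65.799   85.495   -4.615   -1.747    4.619   -0.34
    0.839    0.203   27.505]
[0.016 0.014 0.014 0.007 0.193 0.365 0.637 0.061 0.061 0.019 0.298]
```

>>> carry_out(
  steps=[
    [0,-0.4,0,0,0,5,-0.6],
    [0,0,0,0,0,5,-0.6],
    [0,0,0,0,0,5,-0.6],
    [0,0,0,0,0,0,-0.6],
  ],
)

```text
time: 8.43
tcp_pos: [509.5, -233.9, 65.8]
tool_rot: [180.0, 0.0, 70.5]
wrist_force: [-2.9, -1.7, 3.5]
width: 0.31
```

```bash
python3 st.py
```

```text
8.625 [179.965   0.003  70.565] [-25.874  33.272 106.844   0.002  39.849  -6.44 ]
[ 509.567 -233.898   65.772   70.582   -2.4     -2.485    2.621   -0.396
    0.533    0.024   27.541]
[0.01  0.011 0.004 0.011 0.366 0.239 0.13  0.038 0.015 0.032 0.227]
```

Create s1.py:
```python
from h import *
s=manip.sense(); print(round(s['time'],2),np.round(s['tcp_pos'],2),np.round(s['tool_rot'][2],2),'F',np.round(s['wrist_force'],1),'T',np.round(s['torque'],3),'w',round(s['width']*88,2),'q6',np.round(s['q'][5],1),'tau6',np.round(s['tau'],2))
```

```text
(no output)
```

>>> carry_out(
  steps=[
    [0,0,0,0,0,3,-0.6],
    [0,0,0,0,0,3,-0.6],
    [0,0,0,0,0,3,-0.6],
  ],
)

```text
time: 9.0
tcp_pos: [509.7, -234.0, 65.8]
tool_rot: [179.9, 0.0, 61.5]
wrist_force: [-2.8, -2.2, 2.6]
width: 0.31
```

```bash
python3 s1.py; python3 st.py
```

```text
9.0 [ 509.68 -233.96   65.76] 61.48 F [-2.8 -2.2  2.6] T [-0.43   0.419  0.233] w 27.26 q6 2.7 tau6 [  1.51 -52.59 -17.34   0.8   -0.16  -0.33]
9.2 [179.951   0.001  61.603] [-25.871  33.274 106.838  -0.004  39.838   2.53 ]
[ 509.677 -233.952   65.75    61.527   -1.094   -2.802    2.35    -0.521
    0.35     0.149   27.369]
[0.008 0.005 0.015 0.096 0.481 0.437 0.475 0.053 0.047 0.034 0.136]
```

>>> carry_out(
  steps=[
    [0,0,0,0,0,3,-0.6],
    [0,0,0,0,0,3,-0.6],
  ],
)

```text
time: 9.45
tcp_pos: [509.7, -234.0, 65.7]
tool_rot: [179.9, -0.0, 55.5]
wrist_force: [-1.3, -3.0, 1.5]
width: 0.313
```

```bash
python3 s1.py
```

```text
9.45 [ 509.72 -233.97   65.72] 55.5 F [-1.3 -3.   1.5] T [-0.575  0.257  0.237] w 27.54 q6 8.6 tau6 [  1.66 -52.8  -16.77   0.85   0.15  -0.34]
```

>>> carry_out(
  steps=[
    [0,0,0,0,0,2,-0.6],
    [0,0,0,0,0,2,-0.6],
  ],
)

```text
time: 9.7
tcp_pos: [509.8, -234.0, 65.7]
tool_rot: [179.9, -0.0, 51.5]
wrist_force: [0.4, -3.7, 0.6]
width: 0.315
```

```bash
python3 s1.py
```

```text
9.7 [ 509.77 -234.     65.74] 51.46 F [ 0.4 -3.7  0.6] T [-0.701  0.127  0.241] w 27.76 q6 12.7 tau6 [  1.87 -52.98 -16.03   0.91   0.55  -0.16]
```

>>> carry_out(
  steps=[
    [0,0,0,0,0,2,-0.6],
    [0,0,0,0,0,1,-0.6],
  ],
)

```text
time: 9.95
tcp_pos: [509.8, -234.0, 65.8]
tool_rot: [179.9, -0.0, 48.5]
wrist_force: [2.2, -4.4, -0.1]
width: 0.312
```

```bash
python3 s1.py
```

```text
9.95 [ 509.8  -234.04   65.78] 48.46 F [ 2.2 -4.4 -0.1] T [-0.851 -0.141  0.214] w 27.48 q6 15.7 tau6 [  2.07 -53.14 -15.31   0.97   0.93   0.14]
```

>>> carry_out(
  steps=[
    [0,0.4,0,0,0,2,-0.6],
    [0,0,0,0,0,1,-0.6],
  ],
)

```text
time: 10.2
tcp_pos: [509.8, -234.1, 65.7]
tool_rot: [180.0, -0.0, 45.4]
wrist_force: [0.9, -4.5, -0.9]
width: 0.309
```

```bash
python3 s1.py
```

```text
10.2 [ 509.8  -234.06   65.72] 45.44 F [ 0.9 -4.5 -0.9] T [-0.744 -0.061  0.2  ] w 27.19 q6 18.7 tau6 [  1.76 -52.9  -15.47   0.88   0.82   0.13]
```

>>> carry_out(
  steps=[
    [0,0.2,0,0,0,2,-0.6],
    [0,0,0,0,0,1,-0.6],
  ],
)

```text
time: 10.45
tcp_pos: [509.9, -234.1, 65.7]
tool_rot: [180.0, -0.0, 42.4]
wrist_force: [0.9, -3.6, -0.3]
width: 0.309
```

```bash
python3 s1.py
```

```text
10.45 [ 509.86 -234.11   65.71] 42.43 F [ 0.9 -3.6 -0.3] T [-0.681 -0.127  0.219] w 27.2 q6 21.7 tau6 [  1.51 -52.79 -15.5    0.79   0.77   0.13]
```

>>> carry_out(
  steps=[
    [0,0.2,0,0,0,2,-0.6],
    [0,0,0,0,0,1,-0.6],
  ],
)

```text
time: 10.7
tcp_pos: [509.9, -234.2, 65.7]
tool_rot: [-180.0, -0.0, 39.4]
wrist_force: [0.5, -3.9, 0.2]
width: 0.312
```

```bash
python3 s1.py
```

```text
10.7 [ 509.91 -234.22   65.71] 39.43 F [ 0.5 -3.9  0.2] T [-0.519 -0.006  0.253] w 27.42 q6 24.7 tau6 [  1.1  -52.63 -15.73   0.65   0.63   0.13]
```

>>> carry_out(
  steps=[
    [0,0,0,0,0,2,-0.6],
    [0,0,0,0,0,1,-0.6],
  ],
)

```text
time: 10.95
tcp_pos: [509.9, -234.2, 65.7]
tool_rot: [-180.0, -0.0, 36.4]
wrist_force: [1.3, -3.0, 1.2]
width: 0.31
```

```bash
python3 s1.py
```

```text
10.95 [ 509.91 -234.23   65.68] 36.43 F [ 1.3 -3.   1.2] T [-0.529 -0.044  0.262] w 27.28 q6 27.7 tau6 [  0.98 -52.68 -15.71   0.6    0.63   0.13]
```

>>> carry_out(
  steps=[
    [0,0,0,0,0,2,-0.6],
    [0,0,0,0,0,1,-0.6],
  ],
)

```text
time: 11.2
tcp_pos: [510.0, -234.2, 65.7]
tool_rot: [180.0, 0.0, 33.5]
wrist_force: [1.2, -2.7, 0.2]
width: 0.313
```

```bash
python3 s1.py
```

```text
11.2 [ 509.96 -234.24   65.69] 33.46 F [ 1.2 -2.7  0.2] T [-0.488 -0.1    0.481] w 27.52 q6 30.7 tau6 [  0.6  -52.72 -15.65   0.74   0.67   0.38]
```

Torque jumped from 0.22 to 0.48 N·m, so the nut is finger-tight. I release it and go up.

>>> carry_out(
  steps=[
    [0,0,0,0,0,0,-0.2],
    [0,0,0,0,0,0,0.0],
    [0,0,-15,0,0,0,0.0],
    [0,0,-30,0,0,0,0.0],
    [0,0,-40,0,0,0,0.0],
  ],
)

```text
time: 11.82
tcp_pos: [509.2, -233.9, 151.7]
tool_rot: [-179.9, 0.1, 33.5]
wrist_force: [-0.5, 0.3, 0.4]
width: 0.498
```

```bash
python3 s1.py; python3 plan.py 519 250 130 -22.8 10 0
```

```text
11.82 [ 509.21 -233.85  151.65] 33.51 F [-0.5  0.3  0.4] T [-0.062  0.126  0.025] w 43.84 q6 30.6 tau6 [ 2.000e-02 -4.654e+01 -2.057e+01  5.000e-02 -8.300e-01 -0.000e+00]
[[27.5, -39.8, 2.2, 0, 0, 5.6, 0.0], [23.5, -42.3, 2.1, 0, 0, 5.7, 0.0], [19.2, -44.4, 2.2, 0, 0, 5.6, 0.0], [14.8, -46.1, 2.2, 0, 0, 5.6, 0.0], [10.2, -47.3, 2.1, 0, 0, 5.7, 0.0]]
[[5.5, -48.1, 2.2, 0, 0, 5.6, 0.0], [0.7, -48.4, 2.2, 0, 0, 5.6, 0.0], [-4.0, -48.2, 2.1, 0, 0, 5.6, 0.0], [-8.7, -47.6, 2.2, 0, 0, 5.7, 0.0], [-13.4, -46.6, 2.2, 0, 0, 5.6, 0.0]]
```

```bash
cat > plan2.py <<'E'
import sys; from h import *
from scipy.spatial.transform import Rotation as R
# waypoints: x,y,z,yaw,n,grip ; optional first arg "@x,y,z,yaw" start
W=[[float(v) for v in a.strip('@').split(',')] for a in sys.argv[1:]]
s=manip.sense(); cp=np.array(s['tcp_pos']); cy=s['tool_rot'][2]
if sys.argv[1][0]=='@': cp=np.array(W[0][:3]); cy=W[0][3]; W=W[1:]
rows=[]
for x,y,z,yaw,n,g in W:
    n=int(n); p=cp.copy(); y0=cy; dy=(yaw-y0+180)%360-180
    for i in range(n):
        t=p+(np.array([x,y,z])-p)*(i+1)/n; ty=y0+dy*(i+1)/n
        Rm=R.from_euler('xyz',[180,0,cy],degrees=True)
        sh=np.round(Rm.inv().apply(t-cp),1); rot=np.round(-(ty-cy),1)
        cp=cp+Rm.apply(sh); cy-=rot
        rows.append([*(float(v) for v in sh),0,0,float(rot),g])
for i in range(0,len(rows),5): print(rows[i:i+5])
E
python3 plan2.py 465,10,140,2,5,0 507,255,60,-22.8,5,0
```

```text
[[19.6, -45.5, 2.3, 0, 0, 6.3, 0.0], [14.4, -47.5, 2.4, 0, 0, 6.3, 0.0], [9.1, -48.7, 2.3, 0, 0, 6.3, 0.0], [3.8, -49.4, 2.3, 0, 0, 6.3, 0.0], [-1.7, -49.5, 2.4, 0, 0, 6.3, 0.0]]
[[10.1, -48.7, 16.0, 0, 0, 5.0, 0.0], [5.8, -49.4, 16.0, 0, 0, 4.9, 0.0], [1.6, -49.7, 16.0, 0, 0, 5.0, 0.0], [-2.7, -49.6, 16.0, 0, 0, 4.9, 0.0], [-7.0, -49.2, 16.0, 0, 0, 5.0, 0.0]]
```

>>> carry_out(
  steps=[
    [19.5,-45.5,2,0,0,6.3,0.0],
    [14.5,-47.5,2,0,0,6.3,0.0],
    [9,-48.5,2,0,0,6.3,0.0],
    [4,-49.5,2,0,0,6.3,0.0],
    [-1.5,-49.5,2,0,0,6.3,0.0],
  ],
)

```text
time: 12.45
tcp_pos: [465.7, 11.0, 141.6]
tool_rot: [-180.0, -0.1, 1.8]
wrist_force: [0.9, 0.0, -0.1]
width: 0.499
```

>>> carry_out(
  steps=[
    [10,-48.5,16,0,0,5,0.0],
    [6,-49.5,16,0,0,5,0.0],
    [1.5,-49.5,16,0,0,5,0.0],
    [-2.5,-49.5,16,0,0,5,0.0],
    [-7,-49,16,0,0,5,0.0],
  ],
)

```text
time: 13.08
tcp_pos: [508.7, 255.7, 61.1]
tool_rot: [-180.0, -0.0, -23.2]
wrist_force: [0.1, -0.2, 0.2]
width: 0.503
```

```bash
python3 s1.py; python3 plan2.py 507,255,17,-22.8,4,0
python3 - <<'E'
from h import *
f=manip.grab_frame('side'); im=f['image']; u=proj(f,[[507,255,10]])[0]; print(u)
x,y=int(u[0])-60,int(u[1])-60
save('sp.png',im[max(y,0):y+105,max(x,0):x+130],5)
E
```

```text
13.07 [508.72 255.68  61.14] -23.15 F [ 0.1 -0.2  0.2] T [-0.007  0.102 -0.042] w 44.3 q6 138.6 tau6 [-2.110e+00 -5.732e+01 -1.470e+01  6.000e-02  2.000e-02 -1.690e+00]
[[-0.3, 0.3, 11.0, 0, 0, -0.1, 0.0], [-0.4, 0.4, 11.1, 0, 0, -0.1, 0.0], [-0.3, 0.3, 11.0, 0, 0, -0.1, 0.0], [-0.3, 0.3, 11.0, 0, 0, -0.1, 0.0]]
[256.51856284 249.12156996]
```

View pics/sp.png

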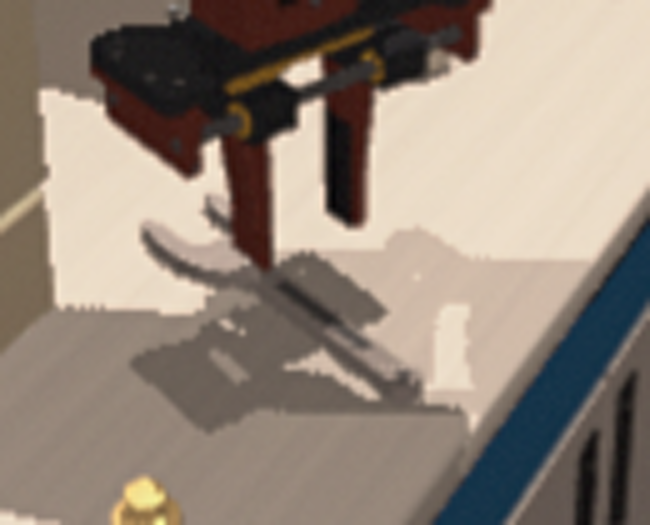

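The spanner shank lies between and below the open fingers, running from about (230,260) to (400,390) in the crop. I descend and grip.

>>> carry_out(
  steps=[
    [-1,1,13,0,0,0,0.0],
    [-0.5,0,13,0,0,0,0.0],
    [0,0,12,0,0,0,0.0],
    [0,0,6,0,0,0,-0.2],
    [0,0,0,0,0,0,-0.4],
  ],
)

```text
time: 13.75
tcp_pos: [506.5, 252.8, 16.2]
tool_rot: [180.0, 0.0, -23.0]
wrist_force: [0.3, -0.6, -0.2]
width: 0.328
```

>>> carry_out(
  steps=[
    [0,0,0,0,0,0,-0.6],
    [0,0,0,0,0,0,-0.7],
    [0,0,0,0,0,0,-0.9],
    [0,0,0,0,0,0,-0.9],
  ],
)

```text
time: 14.25
tcp_pos: [507.1, 253.7, 17.1]
tool_rot: [-180.0, -0.0, -23.0]
wrist_force: [1.1, 0.9, 3.0]
width: 0.16
```

```bash
python3 s1.py
```

```text
14.25 [507.06 253.72  17.09] -22.98 F [1.1 0.9 3. ] T [0.025 0.091 0.014] w 14.06 q6 138.4 tau6 [ 1.000e-01 -5.452e+01 -1.415e+01  2.000e-02  1.100e-01  0.000e+00]
```

```bash
python3 plan2.py 506,253,45,-23,2,-0.9 500,245,100,-23,2,-0.9 450,20,145,5,7,-0.9 401,-306,140,33.5,9,-0.9
```

```text
[[-0.3, 0.5, -14.0, 0, 0, 0.0, -0.9], [-0.4, 0.6, -13.9, 0, 0, 0.0, -0.9], [-1.2, 4.8, -27.5, 0, 0, 0.0, -0.9], [-1.2, 4.9, -27.5, 0, 0, 0.0, -0.9], [6.0, 32.4, -6.4, 0, 0, -4.0, -0.9]]
[[3.7, 32.7, -6.5, 0, 0, -4.0, -0.9], [1.4, 32.9, -6.4, 0, 0, -4.0, -0.9], [-0.9, 32.9, -6.4, 0, 0, -4.0, -0.9], [-3.2, 32.8, -6.4, 0, 0, -4.0, -0.9], [-5.5, 32.4, -6.5, 0, 0, -4.0, -0.9]]
[[-7.7, 32.0, -6.4, 0, 0, -4.0, -0.9], [-8.6, 35.6, 0.6, 0, 0, -3.2, -0.9], [-10.6, 35.1, 0.5, 0, 0, -3.1, -0.9], [-12.4, 34.4, 0.6, 0, 0, -3.2, -0.9], [-14.4, 33.7, 0.5, 0, 0, -3.2, -0.9]]
[[-16.2, 32.9, 0.6, 0, 0, -3.1, -0.9], [-18.0, 31.9, 0.5, 0, 0, -3.2, -0.9], [-19.7, 30.9, 0.6, 0, 0, -3.1, -0.9], [-21.3, 29.8, 0.5, 0, 0, -3.2, -0.9], [-23.0, 28.5, 0.6, 0, 0, -3.2, -0.9]]
```

>>> carry_out(
  steps=[
    [-0.5,0.5,-10,0,0,0,-0.9],
    [-0.5,0.5,-18,0,0,0,-0.9],
    [-1,5,-27.5,0,0,0,-0.9],
    [-1,5,-27.5,0,0,0,-0.9],
    [6,32.5,-6.5,0,0,-4,-0.9],
  ],
)

```text
time: 14.88
tcp_pos: [494.0, 213.5, 109.2]
tool_rot: [-179.8, -0.2, -18.8]
wrist_force: [0.1, -0.4, -3.1]
width: 0.158
```

>>> carry_out(
  steps=[
    [3.5,32.5,-6.5,0,0,-4,-0.9],
    [1.5,33,-6.5,0,0,-4,-0.9],
    [-1,33,-6.5,0,0,-4,-0.9],
    [-3,33,-6.5,0,0,-4,-0.9],
    [-5.5,32.5,-6.5,0,0,-4,-0.9],
  ],
)

```text
time: 15.5
tcp_pos: [456.2, 50.3, 139.9]
tool_rot: [180.0, -0.0, 1.2]
wrist_force: [0.2, 0.4, -1.9]
width: 0.156
```

>>> carry_out(
  steps=[
    [-7.5,32,-6.5,0,0,-4,-0.9],
    [-8.5,35.5,0.5,0,0,-3,-0.9],
    [-10.5,35,0.5,0,0,-3,-0.9],
    [-12.5,34.5,0.5,0,0,-3,-0.9],
    [-14.5,33.5,0.5,0,0,-3,-0.9],
  ],
)

```text
time: 16.12
tcp_pos: [426.8, -126.4, 144.2]
tool_rot: [180.0, -0.0, 17.1]
wrist_force: [-0.1, 0.7, -2.8]
width: 0.152
```

```bash
python3 s1.py; python3 plan2.py 401,-306,130,33.5,5,-0.9
```

```text
16.12 [ 426.8  -126.4   144.21] 17.12 F [-0.1  0.7 -2.8] T [-0.034  0.153 -0.011] w 13.33 q6 54.9 tau6 [ 4.060e+00 -4.121e+01 -1.888e+01  5.000e-02 -1.000e-02  1.420e+00]
[[-15.5, 32.8, 2.8, 0, 0, -3.3, -0.9], [-17.4, 31.9, 2.9, 0, 0, -3.3, -0.9], [-19.1, 30.8, 2.8, 0, 0, -3.2, -0.9], [-20.9, 29.7, 2.9, 0, 0, -3.3, -0.9], [-22.5, 28.4, 2.8, 0, 0, -3.3, -0.9]]
```

>>> carry_out(
  steps=[
    [-15.5,33,3,0,0,-3.3,-0.9],
    [-17.5,32,3,0,0,-3.3,-0.9],
    [-19,31,3,0,0,-3.3,-0.9],
    [-21,29.5,3,0,0,-3.3,-0.9],
    [-22,28,3,0,0,-3.3,-0.9],
  ],
)

```text
time: 16.75
tcp_pos: [401.0, -305.7, 129.1]
tool_rot: [180.0, -0.0, 33.6]
wrist_force: [0.4, -0.7, -3.4]
width: 0.155
```

```bash
cat > look.py <<'E'
import sys; from h import *
acc=[]
for i in range(4):
    f=manip.grab_frame('top'); acc.append(f['image'].astype(float))
im=np.clip(np.mean(acc,0)*1.5,0,255).astype(np.uint8)
s=manip.sense(); p=np.array(s['tcp_pos']); a=np.radians(s['tool_rot'][2]); d=np.array([np.cos(a),np.sin(a),0]); n=np.array([-d[1],d[0],0])
g=float(sys.argv[2]) # grasp x on spanner
dz=np.array([0,0,-7])
pts=[p+dz+d*(91-g)+n*17,p+dz+d*(91-g)-n*17,p+dz+d*(50-g),p+dz+d*(-96-g),p+dz+d*(70-g),np.array([509.8,-234.3,74])]
q=proj(f,pts); x,y=q[5].astype(int)-[30,24]
np.set_printoptions(precision=1,suppress=True)
A=cv2.resize(im[y:y+58,x:x+75],None,fx=10,fy=10,interpolation=cv2.INTER_CUBIC)
for k in q: cv2.circle(A,tuple(int(v) for v in (k-[x,y]+.5)*10),3,(255,0,0),-1)
print(x,y,(q-[x,y]+.5)*10); save(sys.argv[1],A)
E
python3 s1.py; python3 look.py j1.png -14
```

```text
16.75 [ 401.   -305.68  129.15] 33.62 F [ 0.4 -0.7 -3.4] T [-0.083  0.172 -0.02 ] w 13.61 q6 17.7 tau6 [ 2.480e+00 -4.871e+01 -1.877e+01  3.000e-02 -4.000e-02  1.250e+00]
320 194 [[349.8 328.2]
 [437.9 268.1]
 [471.4 408.5]
 [752.1 809. ]
 [433.5 354.6]
 [314.5 248.7]]
```

View pics/j1.png

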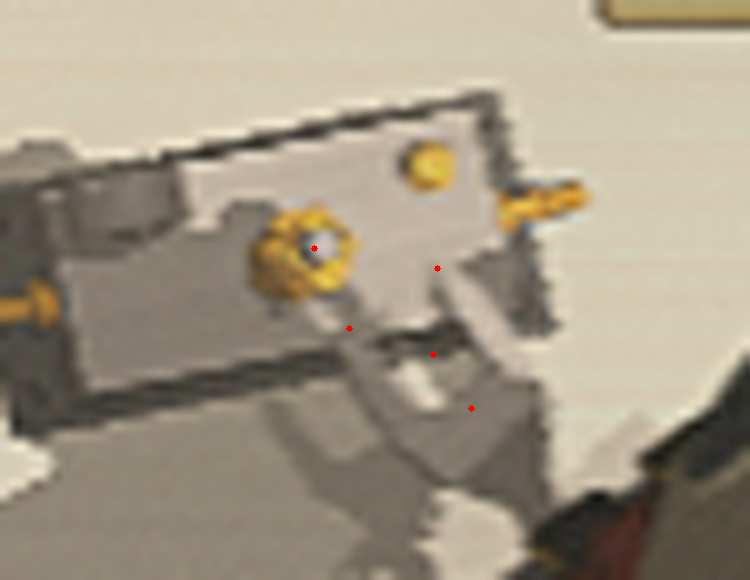

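In the top crop the right prong tip is at (440,265), against a predicted (438,268). The nut is where I expected it, so the jaw position assumption holds to a few mm. I go down to the nut's height and check from the side.

>>> carry_out(
  steps=[
    [0,0,15,0,0,0,-0.9],
    [0,0,18,0,0,0,-0.9],
    [0,0,14,0,0,0,-0.9],
    [0,0,3,0,0,0,-0.9],
    [0,0,0,0,0,0,-0.9],
  ],
)

```text
time: 17.58
tcp_pos: [401.5, -304.2, 78.0]
tool_rot: [-180.0, 0.0, 33.5]
wrist_force: [0.5, -0.3, -3.6]
width: 0.154
```

```bash
python3 s1.py
python3 - <<'E'
from h import *
np.set_printoptions(precision=1,suppress=True)
acc=[]
for i in range(4):
    f=manip.grab_frame('side'); acc.append(f['image'].astype(float))
im=np.clip(np.mean(acc,0),0,255).astype(np.uint8)
s=manip.sense(); p=np.array(s['tcp_pos']); a=np.radians(s['tool_rot'][2]); d=np.array([np.cos(a),np.sin(a),0]); n=np.array([-d[1],d[0],0])
L=[p+d*(91+14)+n*17+[0,0,-7],p+d*105+n*17+[0,0,-17],p+d*105-n*17+[0,0,-7],[509.8,-234.3,74],[509.8,-234.3,58]]
q=proj(f,L); x,y=(q[0]-[28,22]).astype(int)
A=cv2.resize(im[y:y+44,x:x+60],None,fx=12,fy=12,interpolation=cv2.INTER_CUBIC)
for k in q: cv2.circle(A,tuple(int(v) for v in (k-[x,y]+.5)*12),3,(255,0,0),-1)
print((q-[x,y]+.5)*12); save('s2.png',A)
E
```

```text
17.57 [ 401.5  -304.24   77.98] 33.54 F [ 0.5 -0.3 -3.6] T [-0.044  0.158 -0.028] w 13.57 q6 18.0 tau6 [  0.08 -48.79 -16.63   0.09  -0.05   0.  ]
[[343.3 277.3]
 [340.4 311.3]
 [311.8 229.6]
 [241.2 247.7]
 [237.1 301.5]]
```

View pics/s2.png

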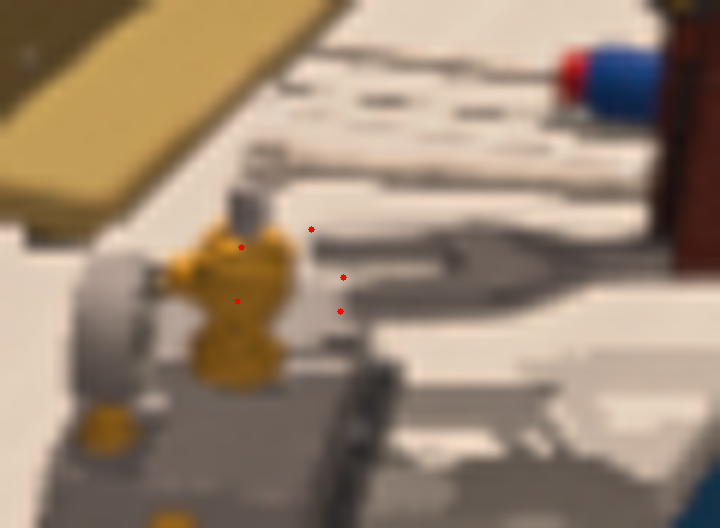

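The side view shows the jaw level and at the nut's mid-height, with its tips at (315,245) and (350,295), so I centre it sideways and slide it on gently.

>>> carry_out(
  steps=[
    [0,1.6,0,0,0,0,-0.9],
    [5,0,0,0,0,0,-0.9],
    [5,0,0,0,0,0,-0.9],
    [5,0,0,0,0,0,-0.9],
    [0,0,0,0,0,0,-0.9],
  ],
)

```text
time: 18.4
tcp_pos: [415.2, -297.3, 78.2]
tool_rot: [180.0, -0.0, 33.6]
wrist_force: [0.2, 1.3, -2.9]
width: 0.156
```

```bash
cat >> s1.py <<'E'
a=np.radians(s['tool_rot'][2]); d=np.array([np.cos(a),np.sin(a)]); ty=np.array([d[1],-d[0]]); v=np.array([509.8,-234.3])-s['tcp_pos'][:2]
print('nut ahead %.2f, tool-y %.2f | F along %.1f, y %.1f'%(v@d,v@ty,s['wrist_force'][:2]@d,s['wrist_force'][:2]@ty))
E
python3 s1.py
```

```text
18.4 [ 415.24 -297.33   78.18] 33.55 F [ 0.2  1.3 -2.9] T [-0.105  0.206  0.006] w 13.77 q6 19.5 tau6 [ 1.900e-01 -5.012e+01 -1.732e+01  1.100e-01 -4.000e-02  5.000e-02]
nut ahead 113.64, tool-y -0.26 | F along 0.8, y -1.0
```

>>> carry_out(
  steps=[
    [4,-0.1,0,0,0,0,-0.9],
    [4,-0.1,0,0,0,0,-0.9],
    [4,0,0,0,0,0,-0.9],
    [0,0,0,0,0,0,-0.9],
  ],
)

```text
time: 18.9
tcp_pos: [425.3, -290.8, 78.3]
tool_rot: [180.0, -0.0, 33.5]
wrist_force: [2.2, -0.3, -3.1]
width: 0.158
```

```bash
python3 s1.py
```

```text
18.9 [ 425.27 -290.85   78.3 ] 33.53 F [ 2.2 -0.3 -3.1] T [-0.167 -0.012 -0.092] w 13.86 q6 20.8 tau6 [ 1.000e-01 -5.028e+01 -1.665e+01 -2.000e-02  3.000e-01 -4.000e-02]
nut ahead 101.70, tool-y -0.45 | F along 1.6, y 1.5
```

>>> carry_out(
  steps=[
    [4,0.1,0,0,0,0,-0.9],
    [4,0.1,0,0,0,0,-0.9],
    [3,0,0,0,0,0,-0.9],
    [0,0,0,0,0,0,-0.9],
  ],
)

```text
time: 19.4
tcp_pos: [434.4, -284.8, 78.2]
tool_rot: [180.0, -0.0, 33.5]
wrist_force: [1.2, -0.3, -2.7]
width: 0.153
```

```bash
python3 s1.py
```

```text
19.4 [ 434.4  -284.8    78.22] 33.53 F [ 1.2 -0.3 -2.7] T [-0.139 -0.05  -0.071] w 13.5 q6 21.9 tau6 [ 2.000e-02 -5.068e+01 -1.669e+01 -4.000e-02  3.500e-01 -4.000e-02]
nut ahead 90.75, tool-y -0.45 | F along 0.9, y 0.9
```

>>> carry_out(
  steps=[
    [3,0,0,0,0,0,-0.9],
    [2,0,0,0,0,0,-0.9],
    [0,0,0,0,0,0,-0.9],
  ],
)

```text
time: 19.77
tcp_pos: [438.3, -282.1, 78.2]
tool_rot: [180.0, -0.0, 33.5]
wrist_force: [1.3, -0.5, -2.9]
width: 0.153
```

```bash
python3 s1.py
```

```text
19.77 [ 438.34 -282.06   78.17] 33.52 F [ 1.3 -0.5 -2.9] T [-0.239 -0.04  -0.089] w 13.45 q6 22.4 tau6 [ 2.200e-01 -5.092e+01 -1.685e+01  4.000e-02  3.100e-01 -6.000e-02]
nut ahead 85.94, tool-y -0.35 | F along 0.8, y 1.2
```

>>> carry_out(
  steps=[
    [1.5,0,0,0,0,0,-0.9],
    [1,0,0,0,0,0,-0.9],
    [0,0,0,0,0,0,-0.9],
  ],
)

```text
time: 20.15
tcp_pos: [439.7, -280.9, 78.1]
tool_rot: [-180.0, 0.1, 33.5]
wrist_force: [-2.7, -5.0, -2.3]
width: 0.156
```

```bash
python3 s1.py
```

```text
20.15 [ 439.66 -280.92   78.07] 33.53 F [-2.7 -5.  -2.3] T [-0.807  0.696 -0.145] w 13.73 q6 22.7 tau6 [  2.83 -51.03 -17.71   0.92  -0.1   -0.13]
nut ahead 84.23, tool-y -0.12 | F along -5.0, y 2.7
```

The throat touched at only 5 N. I back off about 1.2 mm and take up the play clockwise.

>>> carry_out(
  steps=[
    [-1.3,0,0,0,0,0,-0.9],
    [0,-3,0,0,0,2,-0.9],
    [0,-3,0,0,0,2,-0.9],
  ],
)

```text
time: 20.52
tcp_pos: [436.6, -276.6, 78.4]
tool_rot: [179.9, -0.1, 29.4]
wrist_force: [2.6, -1.9, -4.1]
width: 0.16
```

```bash
sed -i "s/^print('nut ahead.*/&\nF=s['wrist_force'];lev=-v\nprint('Mz about nut %.3f'%(s['torque'][2]+lev[0]*F[1]\/1e3-lev[1]*F[0]\/1e3))/" s1.py; python3 s1.py
```

```text
20.52 [ 436.58 -276.56   78.4 ] 29.38 F [ 2.6 -1.9 -4.1] T [-0.424 -0.265  0.032] w 14.04 q6 26.9 tau6 [ -0.24 -49.9  -15.03   0.16   1.08  -0.36]
nut ahead 84.54, tool-y -0.90 | F along 1.3, y 2.9
Mz about nut 0.281
```

>>> carry_out(
  steps=[
    [0,-3,0,0,0,2,-0.9],
    [0.1,-3,0,0,0,2,-0.9],
  ],
)

```text
time: 20.78
tcp_pos: [434.0, -271.6, 78.5]
tool_rot: [179.9, -0.1, 25.4]
wrist_force: [2.3, -2.6, -3.8]
width: 0.157
```

```bash
python3 s1.py
```

```text
20.77 [ 434.03 -271.57   78.53] 25.41 F [ 2.3 -2.6 -3.8] T [-0.67  -0.281  0.073] w 13.84 q6 31.3 tau6 [  0.51 -49.5  -14.66   0.46   1.17  -0.31]
nut ahead 84.43, tool-y -1.15 | F along 0.9, y 3.3
Mz about nut 0.356
```

>>> carry_out(
  steps=[
    [0,-3,0,0,0,2,-0.9],
    [0.1,-3.2,0,0,0,2,-0.9],
  ],
)

```text
time: 21.02
tcp_pos: [431.6, -266.0, 78.6]
tool_rot: [179.9, -0.1, 21.4]
wrist_force: [2.7, -4.3, -3.8]
width: 0.151
```

```bash
python3 s1.py
```

```text
21.02 [ 431.58 -265.97   78.55] 21.41 F [ 2.7 -4.3 -3.8] T [-0.804 -0.184 -0.009] w 13.25 q6 35.6 tau6 [  0.71 -48.99 -14.21   0.49   1.31  -0.37]
nut ahead 84.38, tool-y -0.93 | F along 0.9, y 4.9
Mz about nut 0.409
```

>>> carry_out(
  steps=[
    [0,-3,0,0,0,2,-0.9],
    [0.1,-3,0,0,0,2,-0.9],
  ],
)

```text
time: 21.28
tcp_pos: [429.6, -260.4, 78.6]
tool_rot: [179.9, -0.1, 17.4]
wrist_force: [2.4, -4.3, -3.8]
width: 0.154
```

```bash
python3 s1.py
```

```text
21.27 [ 429.63 -260.43   78.59] 17.41 F [ 2.4 -4.3 -3.8] T [-0.897 -0.214  0.04 ] w 13.59 q6 40.1 tau6 [  1.13 -48.61 -14.11   0.61   1.23  -0.38]
nut ahead 84.32, tool-y -0.95 | F along 1.0, y 4.8
Mz about nut 0.446
```

>>> carry_out(
  steps=[
    [0.2,-5.9,0,0,0,4,-0.9],
    [0.2,-5.9,0,0,0,4,-0.9],
    [0.2,-5.9,0,0,0,4,-0.9],
    [0.2,-5.9,0,0,0,4,-0.9],
    [0.2,-5.9,0,0,0,4,-0.9],
  ],
)

```text
time: 21.9
tcp_pos: [425.7, -231.3, 78.6]
tool_rot: [179.9, -0.1, -2.7]
wrist_force: [1.5, -5.3, -4.3]
width: 0.152
```

```bash
python3 s1.py
```

```text
21.9 [ 425.69 -231.32   78.58] -2.67 F [ 1.5 -5.3 -4.3] T [-1.008 -0.032 -0.058] w 13.35 q6 62.8 tau6 [  1.51 -46.96 -13.45   0.79   1.21  -0.88]
nut ahead 84.16, tool-y -0.94 | F along 1.7, y 5.2
Mz about nut 0.381
```

>>> carry_out(
  steps=[
    [0.2,-5.9,0,0,0,4,-0.9],
    [0.2,-5.9,0,0,0,4,-0.9],
    [0.2,-5.9,0,0,0,4,-0.9],
    [0.2,-5.9,0,0,0,4,-0.9],
    [0.2,-5.9,0,0,0,4,-0.9],
  ],
)

```text
time: 22.52
tcp_pos: [431.9, -202.7, 78.5]
tool_rot: [179.9, -0.1, -22.7]
wrist_force: [1.2, -7.4, -3.4]
width: 0.156
```

```bash
python3 s1.py
```

```text
22.52 [ 431.92 -202.7    78.53] -22.67 F [ 1.2 -7.4 -3.4] T [-1.262  0.04  -0.114] w 13.71 q6 86.2 tau6 [  2.39 -46.46 -13.21   1.04   1.1   -0.95]
nut ahead 84.04, tool-y -0.86 | F along 3.9, y 6.3
Mz about nut 0.422
```

>>> carry_out(
  steps=[
    [0.5,-5.9,0,0,0,4,-0.9],
    [0.3,-5.9,0,0,0,4,-0.9],
    [0.2,-5.9,0,0,0,4,-0.9],
    [0.2,-5.9,0,0,0,4,-0.9],
    [0.2,-5.9,0,0,0,4,-0.9],
  ],
)

```text
time: 23.15
tcp_pos: [447.6, -178.1, 78.4]
tool_rot: [180.0, -0.1, -42.7]
wrist_force: [-0.8, -9.1, -3.1]
width: 0.154
```

```bash
python3 s1.py
```

```text
23.15 [ 447.6  -178.07   78.41] -42.66 F [-0.8 -9.1 -3.1] T [-1.514  0.291 -0.16 ] w 13.51 q6 109.7 tau6 [  3.54 -47.15 -13.98   1.37   0.76  -0.97]
nut ahead 83.85, tool-y -0.80 | F along 5.6, y 7.3
Mz about nut 0.452
```

>>> carry_out(
  steps=[
    [0.5,-5.9,0,0,0,4,-0.9],
    [0.4,-5.9,0,0,0,4,-0.9],
    [0.2,-5.9,0,0,0,4,-0.9],
    [0.2,-4.4,0,0,0,3,-0.9],
  ],
)

```text
time: 23.65
tcp_pos: [464.2, -164.2, 78.2]
tool_rot: [179.9, -0.0, -57.6]
wrist_force: [-2.0, -8.8, -2.2]
width: 0.156
```

```bash
python3 s1.py
```

```text
23.65 [ 464.23 -164.17   78.22] -57.63 F [-2.  -8.8 -2.2] T [-1.468  0.515 -0.059] w 13.7 q6 126.9 tau6 [  4.18 -48.4  -15.61   1.53   0.23  -0.62]
nut ahead 83.63, tool-y -0.95 | F along 6.3, y 6.4
Mz about nut 0.482
```

>>> carry_out(
  steps=[
    [0,2.9,0,0,0,-2,-0.9],
    [0,2.9,0,0,0,-2,-0.9],
    [0,1.5,0,0,0,-1,-0.9],
    [0,0,0,0,0,0,-0.9],
  ],
)

```text
time: 24.15
tcp_pos: [458.0, -167.5, 78.1]
tool_rot: [180.0, 0.0, -52.5]
wrist_force: [-0.9, -2.2, -2.5]
width: 0.156
```

```bash
python3 s1.py
```

```text
24.15 [ 457.96 -167.53   78.12] -52.54 F [-0.9 -2.2 -2.5] T [-0.431  0.455 -0.229] w 13.74 q6 121.1 tau6 [  1.64 -47.98 -16.61   0.38  -0.24  -0.3 ]
nut ahead 84.53, tool-y -0.55 | F along 1.2, y 2.1
Mz about nut -0.051
```

>>> carry_out(
  steps=[
    [0,1.5,0,0,0,-1,-0.9],
    [0,1.5,0,0,0,-1,-0.9],
    [0,1.5,0,0,0,-1,-0.9],
  ],
)

```text
time: 24.52
tcp_pos: [454.4, -170.1, 78.0]
tool_rot: [180.0, 0.1, -49.4]
wrist_force: [-2.8, -0.4, -3.3]
width: 0.156
```

```bash
python3 s1.py
```

```text
24.52 [ 454.39 -170.14   78.  ] -49.42 F [-2.8 -0.4 -3.3] T [ 0.065  0.627 -0.187] w 13.73 q6 117.5 tau6 [ 9.100e-01 -4.813e+01 -1.794e+01  6.000e-02 -7.600e-01  3.000e-02]
nut ahead 84.78, tool-y -0.35 | F along -1.5, y 2.4
Mz about nut 0.014
```

>>> carry_out(
  steps=[
    [0.3,1.5,0,0,0,-1,-0.9],
    [0,1.5,0,0,0,-1,-0.9],
  ],
)

```text
time: 24.78
tcp_pos: [452.8, -172.6, 78.1]
tool_rot: [180.0, 0.0, -47.4]
wrist_force: [-2.5, -1.0, -2.8]
width: 0.156
```

```bash
python3 s1.py
```

```text
24.77 [ 452.78 -172.63   78.12] -47.42 F [-2.5 -1.  -2.8] T [ 0.085  0.585 -0.081] w 13.73 q6 115.1 tau6 [  0.86 -48.21 -17.75   0.06  -0.68   0.06]
nut ahead 83.99, tool-y -0.26 | F along -1.0, y 2.5
Mz about nut 0.133
```

>>> carry_out(
  steps=[
    [0,1.8,0,0,0,-1,-0.9],
    [0,1.8,0,0,0,-1,-0.9],
  ],
)

```text
time: 25.02
tcp_pos: [450.4, -175.1, 78.2]
tool_rot: [-180.0, -0.0, -45.4]
wrist_force: [-1.0, 2.1, -4.0]
width: 0.153
```

```bash
python3 s1.py
```

```text
25.02 [ 450.38 -175.11   78.2 ] -45.41 F [-1.   2.1 -4. ] T [ 0.306  0.406 -0.024] w 13.51 q6 112.7 tau6 [ -0.18 -47.95 -17.37  -0.16  -0.55   0.21]
nut ahead 83.87, tool-y -0.77 | F along -2.2, y -0.7
Mz about nut -0.087
```

>>> carry_out(
  steps=[
    [-0.3,1.5,0,0,0,-1,-0.9],
    [0,1.5,0,0,0,-1,-0.9],
  ],
)

```text
time: 25.28
tcp_pos: [448.2, -177.2, 78.3]
tool_rot: [-180.0, -0.0, -43.4]
wrist_force: [-0.5, -1.2, -3.5]
width: 0.154
```

```bash
python3 s1.py
```

```text
25.27 [ 448.16 -177.19   78.26] -43.42 F [-0.5 -1.2 -3.5] T [ 0.112  0.303 -0.049] w 13.55 q6 110.4 tau6 [ 2.700e-01 -4.761e+01 -1.675e+01 -3.000e-02 -3.300e-01  1.800e-01]
nut ahead 84.03, tool-y -0.88 | F along 0.5, y 1.2
Mz about nut 0.055
```

>>> carry_out(
  steps=[
    [0,1.5,0,0,0,-1,-0.9],
    [0,1.5,0,0,0,-1,-0.9],
  ],
)

```text
time: 25.52
tcp_pos: [446.0, -179.4, 78.3]
tool_rot: [-180.0, -0.0, -41.4]
wrist_force: [-0.5, -0.5, -3.0]
width: 0.151
```

```bash
python3 s1.py
```

```text
25.52 [ 446.03 -179.4    78.28] -41.42 F [-0.5 -0.5 -3. ] T [ 0.093  0.293 -0.052] w 13.27 q6 108.1 tau6 [ 4.000e-01 -4.741e+01 -1.658e+01  1.000e-02 -2.800e-01  1.600e-01]
nut ahead 84.13, tool-y -1.02 | F along -0.1, y 0.7
Mz about nut 0.008
```

>>> carry_out(
  steps=[
    [0,1.4,0,0,0,-1,-0.9],
    [0,1.4,0,0,0,-1,-0.9],
  ],
)

```text
time: 25.78
tcp_pos: [443.9, -181.4, 78.2]
tool_rot: [180.0, 0.0, -39.4]
wrist_force: [-0.1, 0.7, -2.4]
width: 0.157
```

```bash
python3 s1.py
```

```text
25.77 [ 443.92 -181.41   78.19] -39.42 F [-0.1  0.7 -2.4] T [ 0.013  0.39  -0.093] w 13.84 q6 105.8 tau6 [  0.63 -47.36 -16.81   0.05  -0.39   0.11]
nut ahead 84.47, tool-y -0.97 | F along -0.5, y -0.5
Mz about nut -0.137
```

>>> carry_out(
  steps=[
    [0,1.4,0,0,0,-1,-0.9],
    [0,1.4,0,0,0,-1,-0.9],
  ],
)

```text
time: 26.02
tcp_pos: [442.3, -183.6, 78.2]
tool_rot: [-180.0, -0.0, -37.4]
wrist_force: [-0.2, 0.3, -3.5]
width: 0.154
```

```bash
python3 s1.py
```

```text
26.02 [ 442.26 -183.57   78.17] -37.43 F [-0.2  0.3 -3.5] T [ 0.003  0.305 -0.149] w 13.51 q6 103.5 tau6 [ 5.600e-01 -4.725e+01 -1.656e+01 -4.000e-02 -3.000e-01  5.000e-02]
nut ahead 84.46, tool-y -0.77 | F along -0.3, y -0.1
Mz about nut -0.154
```

The spanner is free over the play range. The contact angles put the nut about 3° short of a quarter turn past finger-tight, so I go back clockwise to about -60.5°.

>>> carry_out(
  steps=[
    [0.2,-5.9,0,0,0,4,-0.9],
    [0.2,-5.9,0,0,0,4,-0.9],
    [0.2,-5.9,0,0,0,4,-0.9],
    [0.2,-5.9,0,0,0,4,-0.9],
    [0,-5.9,0,0,0,4,-0.9],
  ],
)

```text
time: 26.65
tcp_pos: [463.9, -164.1, 78.2]
tool_rot: [180.0, -0.1, -57.5]
wrist_force: [-4.1, -7.1, -2.5]
width: 0.157
```

>>> carry_out(
  steps=[
    [0,-2.3,0,0,0,1.5,-0.9],
    [0,-2.3,0,0,0,1.5,-0.9],
  ],
)

```text
time: 26.9
tcp_pos: [467.6, -161.9, 78.2]
tool_rot: [179.9, -0.1, -60.5]
wrist_force: [-2.7, -8.0, -3.5]
width: 0.157
```

```bash
python3 s1.py
```

```text
26.9 [ 467.57 -161.85   78.16] -60.45 F [-2.7 -8.  -3.5] T [-1.081  0.732 -0.099] w 13.8 q6 130.1 tau6 [  3.65 -48.84 -17.03   1.28  -0.3   -0.37]
nut ahead 83.85, tool-y -1.01 | F along 5.6, y 6.3
Mz about nut 0.438
```

>>> carry_out(
  steps=[
    [0,5.2,0,0,0,-3.5,-0.9],
    [0,5.2,0,0,0,-3.5,-0.9],
    [-3,0,0,0,0,0,-0.9],
    [-4,0,0,0,0,0,-0.9],
    [0,0,0,0,0,0,-0.9],
  ],
)

```text
time: 27.52
tcp_pos: [454.5, -160.4, 78.2]
tool_rot: [180.0, 0.0, -53.5]
wrist_force: [-1.2, -1.1, -2.3]
width: 0.153
```

```bash
python3 s1.py
```

```text
27.52 [ 454.45 -160.43   78.19] -53.5 F [-1.2 -1.1 -2.3] T [-0.026  0.5   -0.17 ] w 13.47 q6 122.6 tau6 [  0.79 -47.66 -16.97   0.07  -0.53  -0.13]
nut ahead 92.30, tool-y -0.55 | F along 0.2, y 1.6
Mz about nut -0.024
```

Free. I slide it off, and plan the way back to the spanner's original place.

>>> carry_out(
  steps=[
    [-6,0,0,0,0,0,-0.9],
    [-9,0,0,0,0,0,-0.9],
    [-10,0,0,0,0,0,-0.9],
    [-12,0,0,0,0,0,-0.9],
    [0,0,-6,0,0,0,-0.9],
  ],
)

```text
time: 28.15
tcp_pos: [431.4, -130.0, 84.0]
tool_rot: [179.9, 0.1, -53.4]
wrist_force: [-0.2, 0.1, -3.2]
width: 0.151
```

```bash
python3 s1.py;  python3 plan2.py 432,-125,130,-50,2,-0.9 450,20,135,-35,5,-0.9 490,200,110,-26,5,-0.9 505,248,60,-23,3,-0.9
```

```text
28.15 [ 431.36 -129.95   84.02] -53.42 F [-0.2  0.1 -3.2] T [ 0.122  0.138 -0.017] w 13.3 q6 125.1 tau6 [ 2.600e-01 -4.340e+01 -1.497e+01 -1.000e-02 -3.300e-01  9.000e-02]
nut ahead 130.54, tool-y -0.80 | F along -0.2, y 0.0
Mz about nut -0.012
[[-1.8, -1.7, -23.0, 0, 0, -1.7, -0.9], [-1.7, -1.8, -23.0, 0, 0, -1.7, -0.9], [-19.9, -21.4, -1.0, 0, 0, -3.0, -0.9], [-18.8, -22.4, -1.0, 0, 0, -3.0, -0.9], [-17.6, -23.4, -1.0, 0, 0, -3.0, -0.9]]
[[-16.3, -24.2, -1.0, 0, 0, -3.0, -0.9], [-15.0, -25.1, -1.0, 0, 0, -3.0, -0.9], [-14.1, -34.1, 5.0, 0, 0, -1.8, -0.9], [-13.1, -34.5, 5.0, 0, 0, -1.8, -0.9], [-11.9, -34.8, 5.0, 0, 0, -1.8, -0.9]]
[[-10.8, -35.3, 5.0, 0, 0, -1.8, -0.9], [-9.8, -35.6, 5.0, 0, 0, -1.8, -0.9], [-2.5, -16.6, 16.7, 0, 0, -1.0, -0.9], [-2.2, -16.6, 16.6, 0, 0, -1.0, -0.9], [-2.0, -16.6, 16.7, 0, 0, -1.0, -0.9]]
```

>>> carry_out(
  steps=[
    [-2,-2,-23,0,0,-1.7,-0.9],
    [-2,-2,-23,0,0,-1.7,-0.9],
    [-20,-21.5,-1,0,0,-3,-0.9],
    [-19,-22.5,-1,0,0,-3,-0.9],
    [-17.5,-23.5,-1,0,0,-3,-0.9],
  ],
)

```text
time: 28.78
tcp_pos: [444.9, -37.3, 133.8]
tool_rot: [-180.0, -0.1, -41.0]
wrist_force: [0.8, -0.8, -2.7]
width: 0.155
```

>>> carry_out(
  steps=[
    [-16.5,-24,-1,0,0,-3,-0.9],
    [-15,-25,-1,0,0,-3,-0.9],
    [-14,-34,5,0,0,-1.8,-0.9],
    [-13,-34.5,5,0,0,-1.8,-0.9],
    [-12,-35,5,0,0,-1.8,-0.9],
  ],
)

```text
time: 29.4
tcp_pos: [476.2, 129.1, 120.6]
tool_rot: [-180.0, -0.0, -29.6]
wrist_force: [0.3, -0.9, -2.7]
width: 0.161
```

>>> carry_out(
  steps=[
    [-11,-35,5,0,0,-1.8,-0.9],
    [-10,-35.5,5,0,0,-1.8,-0.9],
    [-2.5,-16.5,16,0,0,-1,-0.9],
    [-2,-16.5,16,0,0,-1,-0.9],
    [-2,-16.5,16,0,0,-1,-0.9],
  ],
)

```text
time: 30.02
tcp_pos: [506.7, 248.1, 62.1]
tool_rot: [-180.0, -0.0, -23.0]
wrist_force: [-0.6, -0.3, -3.2]
width: 0.156
```

```bash
python3 s1.py
```

```text
30.02 [506.67 248.11  62.09] -23.03 F [-0.6 -0.3 -3.2] T [ 0.019  0.209 -0.   ] w 13.7 q6 137.9 tau6 [-8.000e-01 -5.777e+01 -1.746e+01 -5.000e-02  9.000e-02 -5.000e-02]
nut ahead 191.61, tool-y 442.74 | F along -0.4, y 0.5
Mz about nut 0.290
```

>>> carry_out(
  steps=[
    [0,0,14,0,0,0,-0.9],
    [0,0,14,0,0,0,-0.9],
    [0,0,10,0,0,0,-0.9],
    [0,0,4,0,0,0,-0.9],
    [0,0,0,0,0,0,-0.9],
  ],
)

```text
time: 30.65
tcp_pos: [506.2, 247.0, 20.1]
tool_rot: [180.0, 0.0, -23.1]
wrist_force: [0.2, 0.0, -3.4]
width: 0.154
```

>>> carry_out(
  steps=[
    [0,0,1,0,0,0,-0.9],
    [0,0,0.8,0,0,0,-0.9],
    [0,0,0,0,0,0,-0.9],
  ],
)

```text
time: 31.02
tcp_pos: [506.3, 247.3, 18.5]
tool_rot: [-180.0, -0.0, -23.1]
wrist_force: [-0.5, -0.4, -2.5]
width: 0.155
```

>>> carry_out(
  steps=[
    [0,0,0.7,0,0,0,-0.9],
    [0,0,0.6,0,0,0,-0.9],
    [0,0,0,0,0,0,-0.9],
  ],
)

```text
time: 31.4
tcp_pos: [506.2, 247.3, 17.1]
tool_rot: [-180.0, -0.0, -23.1]
wrist_force: [-0.2, 0.5, -1.8]
width: 0.152
```

>>> carry_out(
  steps=[
    [0,0,0.6,0,0,0,-0.9],
    [0,0,0.4,0,0,0,-0.9],
    [0,0,0,0,0,0,-0.9],
  ],
)

```text
time: 31.78
tcp_pos: [506.3, 247.3, 17.1]
tool_rot: [-180.0, -0.0, -23.1]
wrist_force: [-4.2, -0.5, 8.7]
width: 0.155
```

>>> carry_out(
  steps=[
    [0,0,-0.5,0,0,0,-0.9],
    [0,0,0,0,0,0,-0.6],
    [0,0,0,0,0,0,-0.5],
    [0,0,0,0,0,0,-0.3],
    [0,0,0,0,0,0,-0.1],
  ],
)

```text
time: 32.4
tcp_pos: [506.2, 247.3, 16.5]
tool_rot: [180.0, -0.0, -23.1]
wrist_force: [0.4, 0.7, 0.0]
width: 0.422
```

>>> carry_out(
  steps=[
    [0,0,-8,0,0,0,-0.1],
    [0,0,-20,0,0,0,-0.1],
    [0,0,-40,0,0,0,0],
    [0,0,-50,0,0,0,0],
    [0,0,-40,0,0,0,0],
  ],
)

```text
time: 33.02
tcp_pos: [506.6, 247.5, 178.1]
tool_rot: [-179.9, -0.1, -23.1]
wrist_force: [-0.1, -0.0, 0.0]
width: 0.498
```

>>> carry_out(
  steps=[
    [-50,0,-20,0,0,-2,0],
    [-50,0,0,0,0,-2,0],
    [-50,0,0,0,0,-2,0],
    [0,0,0,0,0,0,0],
  ],
)

```text
time: 33.52
tcp_pos: [363.6, 301.6, 195.9]
tool_rot: [-180.0, -0.0, -16.9]
wrist_force: [0.5, -0.4, -0.2]
width: 0.499
```

```bash
python3 s1.py
python3 - <<'E'
from h import *
ims=[]
for n in('top','side'):
    f=manip.grab_frame(n); ims.append(f['image'])
save('fin.png',np.hstack([ims[0][130:290,150:400],ims[1][80:240,210:400]]),1.8)
E
```

```text
33.52 [363.59 301.58 195.92] -16.89 F [ 0.5 -0.4 -0.2] T [0.057 0.131 0.015] w 43.92 q6 145.1 tau6 [  1.22 -40.23 -21.64   0.13   0.05   0.21]
nut ahead 295.60, tool-y 470.29 | F along 0.6, y 0.2
Mz about nut -0.185
```

View pics/fin.png

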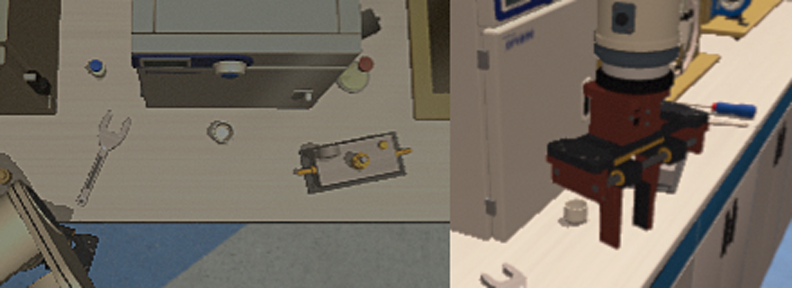

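The final view shows the spanner flat at its old place (top view, about (103,160)). The manifold, nut (360,160) and crucible (220,130) are undisturbed and the gripper is clear of everything, so I hand in.

```bash
python3 -c "
from bench import manip; print(manip.close_job())"
```

```text
the job is handed in; nothing more can be done
None
```

I ran the nut down with the gripper to finger-tight, turned it about a quarter turn more with the large spanner, and laid the spanner flat back in its old place. The job was handed in at about 34 s; no verdict is reported.

- **Finger-tight:** I turned it clockwise in 3° steps. The torque held at 0.20–0.26 N·m, then jumped to 0.48 N·m, and I stopped there. That reading is just over the 0.45 N·m at which the nut moves on, so it may be 1–2° past finger-tight.
- **Quarter turn:** The spanner slid on level, and the throat touched the nut at about 5 N. The torque about the nut was roughly 0.38–0.48 N·m all the way round.
- **Accuracy of the quarter turn:** The nut's angle could not be read from the pictures, so I worked it out from where the spanner touched on each side. The free play came out nearer 15° than the expected 11°. A mid-turn check suggested the nut was about 3° short, so I added 3°; I estimate 90° ± 4°.
- **Setting down:** I lowered the spanner until the worktop pressed back with about 9 N, eased off, then opened the gripper. It lies within about 7 mm of where it was.
- **Last check:** The final picture shows the spanner flat, the crucible and manifold where they were, and the gripper touching nothing (wrist force about zero). The vial and flask show in the top view. I did not check the brass weight, and no bystander's position was measured again. The last joint finished at 145.1°, close to its 145.6° limit but inside it.

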